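Set the tap to fill the pot

ROBOT

A 6-joint arm with a two-finger parallel gripper is mounted at the origin on the work surface. World frame = base frame: x ahead of the robot, y to its left, z up, the work surface at z = 0. Lengths are in m, angles in rad, forces in N, time in s.
With the tool pointing down it reaches from about 0.3 to 0.875 m from the base axis. Payload 4.2 kg.
Tool frame: the origin (TCP) lies midway between the tips of the shut fingers; the grasp point (between the pads) lies 19 mm behind it (env.pinch_z is the distance from the TCP to the grasp point, in m); y points along the fingers, z is the direction in which the jaws open and shut, and the axes are right-handed (so a half turn about y gives the same grasp; the last joint's range is limited). The gripper opens to 85 mm and grips with 20 to 120 N. Pads are 22 mm wide; open, the fingers measure 114 mm over their backs; the gripper's body (76 mm by 85 mm) begins 54 mm behind the grasp point. The pads swing forward as they close: fully open they stand 13 mm farther back than shut.
Start: joints at [1.087, 0.32, 1.565, -0, 1.257, -0.02], TCP at [0.257, 0.514, 0.231] pointing down, gripper open.
Joint ranges: [-3.11, 3.11], [-0.84, 2.01], [0.21, 2.61], [-1.34, 4.49], [0.05, 2.63], [-2.56, 2.56]. Speed limits (rad/s): [2.57, 2.57, 3.14, 3.14, 3.14, 3.14].

INTERFACE

Orientations are given as a unit quaternion [x, y, z, w].
In Python, from cell import env, eyes, workorder gives the robot as it stands.
- The arm moves only by the tool servo_tool, never from a script. Its argument "increments" is one flat list of numbers, 6 for each row, row after row: the shift along the world's x, y, z in mm, then the turn, a rotation vector about the world's x, y, z in rad. In form: [tx, ty, tz, rx, ry, rz, tx, ty, tz, rx, ry, rz, ...]. A call has 1 to 12 rows; each row shifts and turns the commanded pose from where the row before left it; what a row does not reach is not made up. A row lasts 1/12 s, in which the tool goes at most 41.7 mm and 7.16 degrees, less where a joint would pass 70% of its speed; a pose out of reach is approached as far as the arm can. A call with a gripper value outside its range is refused whole. "gripper" is the gripper's target within -1 to 1 (fully open at 1, half-way at 0, shut at -1), set as the call begins (left out, the last holds). The fingers move at their own pace and stop on an object; "squeeze" is the grip in N (left out, the last holds). Time passes only in rows, so rows that do not move let the fingers close. It gives the time, the measured TCP pose, the force and the opening at its end, in the units of the state.
- env.state(): the state, without advancing time (a new reading comes with each control period).
- eyes.snapshot(name): name is "side" or "top" or "wrist"; returns (picture, depth): 420x560x3 uint8, red, green, blue; 420x560 float32, m along the optical axis (not along the pixel's ray), 0 where there is no reading.
- eyes.get_calibration(name): a dict with "intrinsics" (3x3 intrinsics, pixels), "D" ([k1, k2, p1, p2, k3] as OpenCV has them; the pictures are not rectified), "cam_to_world" (4x4, takes a point from camera to world coordinates). Camera axes: x right, y up, looking along -z (the intrinsics and any distortion apply to the point x, -y, -z); pixel columns grow to the right and rows downward; lengths in m; the calibration is good to about 2 mm. A picture is of the moment at which its call begins: read the wrist's pose just before it. get_calibration takes no time and is no camera call; for the wrist camera it gives the pose at the moment of the call.
- workorder.close_job(): hands the job in, once; it reports no verdict.
The state is a dict: "clock": time; "qpos": joint angles; "dq": joint speeds; "joint_efforts": joint torques, N m; "position": TCP position; "tcp_rot": TCP orientation; "wrist_force": force on the tool from outside, world axes, zero at the start; "wrist_torque": the same for the moment, N m; "grip_width": opening from 0.0 (shut) to 1.0 (fully open).
Only numpy, scipy, OpenCV 4.12 (cv2) and the standard library are available. Lean on these libraries where they do the work, as an engineer would, in place of code of your own. Each camera call takes 0.05 s, during which the arm holds its last target. There are 200 camera calls.

TASK

The street water is off until tonight and the cooking pot must catch it when it returns. Push the tap's long spout round until its outlet is over the middle of the pot; only then push the lever on top of the tap all the way round to fully open, pushing it away from you. Only push the spout and the lever; leave the pot, plates, cup and soap bottle standing where they are.

Things in the scene. Friction and masses are not known exactly. Their poses are not given: they have to be found in the camera images.
- tap: Steel pillar tap fixed upright on the counter: 42 mm thick column, flange 68 mm wide, 270 mm high in all. Origin at the centre of its foot on the counter; z is the upright axis on which both spout and lever turn. Its -x axis points roughly towards the robot, +y roughly to the robot's left (its yaw varies).
- spout (a joint): Angle of the swivel spout, rad. 0: it points along the tap's -x axis (towards the robot); grows counterclockwise seen from above, towards the tap's -y side (robot's right). Range -1.7 to 1.7. Stiff (about 0.22 N m, some 1.6 N at 140 mm from the axis) and stays where it is left.
- spout_mid (a point): Point on the centreline of the spout's level round steel tube (22 mm thick), 140 mm out from the tap's axis and 200 mm above the counter. The tube is level and straight from the 50 mm wide collar on the column to 175 mm out, then bends down to the outlet. Push it sideways; a fingertip can come down beside it from above.
- spout_outlet (a point): Centre of the outlet, the 28 mm wide downturned nozzle at the spout's free end: 200 mm out from the tap's axis, its lower face 152 mm above the counter. The point's own x axis points inwards along the spout to the tap's axis.
- lever (a joint): Angle of the quarter-turn lever on top of the tap, rad. Closed near 0 (starts 0 to 0.25): it points along the tap's +y axis (robot's left). Grows clockwise seen from above to its stop at 1.571, fully open, pointing along the tap's +x axis (away from the robot). Stiff (about 0.1 N m, some 1.5 N at 65 mm) and stays where it is left.
- lever_end (a point): Centre of the free end of the lever: a straight level flat steel bar 16 mm wide and 12 mm thick, its middle 258 mm above the counter and its end 95 mm from the tap's axis; its hub on the axis is 46 mm wide. Nothing is higher than the lever's hub.
- pot_mouth (a point): Centre of the open mouth of the round aluminium cooking pot, 100 mm above the counter. The pot is 170 mm across the rim, with 4 mm walls and two small loop handles that reach 112 mm from its centre; loose, about 0.6 kg. It stands to one side or the other of the tap's front, its middle within 30 mm of the circle that the outlet follows.
- plate: White ceramic plate, 190 mm across, 16 mm high, origin at the centre of its underside. It stands on the other side of the tap's front from the pot. Leave alone.
- small_plate: Second white plate, 160 mm across, stacked in the larger one (total height 22 mm). Origin at the centre of its underside. Leave alone.
- cup: Plastic cup, 72 mm across, 95 mm high, behind and right of the tap. Origin at the centre of its underside. Leave alone.
- soap: Closed soap pump bottle, 64 mm across, 172 mm high with its pump head, behind and left of the tap. Origin at the centre of its underside. Leave alone.
Mind the look-alikes: they are no part of the job. Leave any yellow look-alike of the part that bears pot_mouth alone.

How it is judged:
On the way, in this order (a step that is already met when the one before it is completed fails the run):
1. the spout's outlet is over the pot while the lever is still closed (horizontal distance between spout_outlet and pot_mouth below 0.045 m and value of joint lever below 0.4 rad and velocity of joint spout between -0.1 and 0.1 rad/s), for 0.2 s.
2. the lever is pushed fully open with the outlet still over the pot (horizontal distance between spout_outlet and pot_mouth below 0.045 m and value of joint lever above 1.42 rad), for 0.2 s.
At the end, for the whole second after the job is handed in: The outlet is within 45 mm (horizontally) of the centre of the pot's mouth and at rest, the lever is at 1.42 rad or more (stop at 1.571), the pot is upright, and pot, plates, cup and soap bottle are each within 30 mm of where they began (all of step 2 and velocity of joint spout between -0.05 and 0.05 rad/s and angle between pot_mouth's own z axis and vertical below 0.1 rad and distance of each of pot_mouth, plate, small_plate, cup, soap from where it was at the start of the episode below 0.03 m); the robot touches nothing.
It fails at once if the pot is lifted, tipped or shoved (height (world z) of pot_mouth above 0.115 m or angle between pot_mouth's own z axis and vertical above 0.2 rad or distance of pot_mouth from where it was at the start of the episode above 0.03 m).
It fails at once if a plate, the cup or the soap bottle is lifted, moved or tipped (distance of any of plate, small_plate, cup, soap from where it was at the start of the episode above 0.03 m or angle between any of plate, small_plate, cup, soap's own z axis and vertical above 0.3 rad or height (world z) of any of plate, small_plate, cup, soap above 0.02 m).
It fails at once if the lever is opened before the outlet is over the pot (value of joint lever above 0.6 rad and not (horizontal distance between spout_outlet and pot_mouth below 0.06 m)).
It also fails if it takes over 64 s, if anything falls off the work surface, if the arm or the gripper's body presses on something with over 40 N, if the wrist force passes 120 N, or if a joint passes its speed limit or range.

## Working session

There is one attempt and no reset: what is moved stays moved. The work goes in short steps, Python scripts to look and compute and a tool call to move; the robot and the scene stay as the last step left them, time stands still between calls to the robot, and variables do not carry over. Pictures are saved under pics/ and viewed, about 8 in all and at most 12, crops included, and the job is handed in when it is done.

Besides the shell and the picture viewer there is one more tool, called after "Request:" as name(argument=value, ...) on one line, values as JSON. servo_tool: Moves the arm, as the interface text tells. Its arguments: {"type":"object","properties":{"increments":{"type":"array"},"gripper":{"type":"number"},"squeeze":{"type":"number"}},"required":["increments"]}

```bash
ls; mkdir -p pics
cat > h.py <<'E'
import numpy as np, cv2
from cell import env, eyes, workorder
def snap(n,tag):
    p,d=eyes.snapshot(n); c=eyes.get_calibration(n)
    np.savez(f'pics/{tag}.npz',p=p,d=d,K=c['intrinsics'],D=np.array(c['D']),T=c['cam_to_world'])
    cv2.imwrite(f'pics/{tag}.png',cv2.cvtColor(p,cv2.COLOR_RGB2BGR)); return p,d,c
def load(tag): return np.load(f'pics/{tag}.npz')
def ray(s,uv):
    q=cv2.undistortPoints(np.array([[uv]],float),s['K'],s['D'])[0,0]
    return s['T'][:3,3], s['T'][:3,:3]@np.array([q[0],-q[1],-1])
def atz(s,uv,z):
    o,r=ray(s,uv); return o+r*(z-o[2])/r[2]
def atd(s,uv):
    o,r=ray(s,uv); return o+r*s['d'][int(uv[1]),int(uv[0])]
def proj(s,P):
    c=(np.linalg.inv(s['T'])@np.append(P,1))[:3]; c=c*[1,-1,-1]
    return cv2.projectPoints(c[None],np.zeros(3),np.zeros(3),s['K'],s['D'])[0][0,0]
E
python3 - <<'E'
from h import *
print(env.state())
a=snap('top','t0')[0]; b=snap('side','s0')[0]
for t in('t0','s0'): s=load(t); print(s['K'],s['T'],s['D'])
E
```

```text
pics
{'clock': 0.0, 'qpos': array([ 1.08698412e+00,  3.20271905e-01,  1.56571433e+00,  9.10743045e-06,
        1.25740018e+00, -1.99912262e-02]), 'dq': array([-0.00023323,  0.00031192, -0.00135817,  0.00044265, -0.00121898,
       -0.00094586]), 'joint_efforts': array([-3.97211925e-04, -4.15509939e+01, -2.34160781e+01, -6.55385838e-05,
        8.12509825e-03, -2.52828329e-06]), 'position': array([0.25699811, 0.51381489, 0.23048005]), 'tcp_rot': array([ 0.68878978, -0.16268144,  0.16235937, -0.68756296]), 'wrist_force': array([-0.30549333,  0.0485978 , -0.10503792]), 'wrist_torque': array([ 0.00965912, -0.02122821,  0.02599056]), 'grip_width': 1.0005371276983357}
[[390.22806559   0.         286.04819432]
 [  0.         390.22806559 211.91820479]
 [  0.           0.           1.        ]] [[-0.01652355  0.99708108 -0.07454057  0.44970487]
 [-0.99967505 -0.01502719  0.0205909  -0.01391485]
 [ 0.01941066  0.07485659  0.99700538  1.10544763]
 [ 0.          0.          0.          1.        ]] [-0.10140286  0.          0.          0.          0.        ]
[[462.31730806   0.         273.39010604]
 [  0.         462.31730806 208.53535325]
 [  0.           0.           1.        ]] [[ 0.91917408  0.22922152 -0.32027568  0.16276348]
 [-0.39384981  0.53735243 -0.74574439 -0.90468768]
 [ 0.00116025  0.81160943  0.58419928  0.8598449 ]
 [ 0.          0.          0.          1.        ]] [-0.13181871  0.          0.          0.          0.        ]
```

View pics/t0.png

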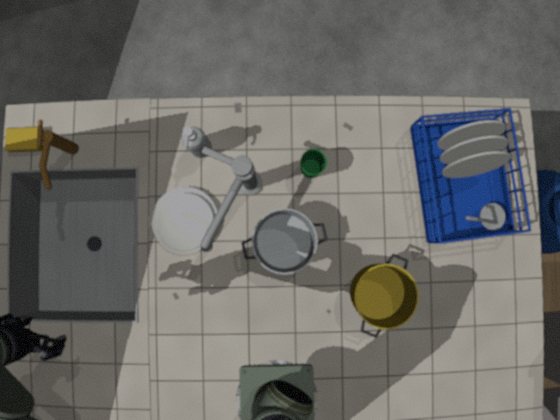

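View pics/s0.png

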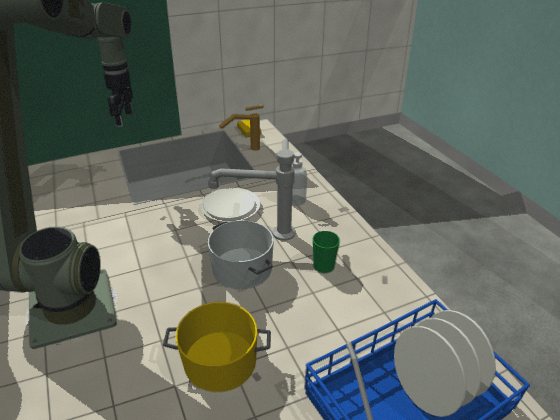

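Top view: grey tap hub near (243,165), spout outlet near (207,245), grey pot near (285,241), plates (186,220), soap (193,137), cup (313,162). The look-alikes are the yellow pot (384,295) and the brass tap (45,150). I choose the grey tap and the aluminium pot, and check both in an enlarged crop.

Run:
```python
from h import *
p=cv2.imread('pics/t0.png'); c=p[115:285,145:345]
c=cv2.convertScaleAbs(cv2.resize(c,None,fx=4,fy=4,interpolation=cv2.INTER_CUBIC)[:600,:800],alpha=1.4)
cv2.imwrite('pics/c1.png',c)
s=load('t0')
for uv,z in [((243,165),.27),((207,245),.2),((285,241),.1),((205,150),.258),((186,220),.02),((193,137),.17),((313,162),.095)]:
    print(uv,atz(s,uv,z).round(4),atd(s,uv).round(4))
```

```text
(243, 165) [0.6156 0.0605 0.27  ] [0.616  0.0607 0.268 ]
(207, 245) [0.4434 0.1517 0.2   ] [0.4434 0.1513 0.2019]
(285, 241) [ 0.4499 -0.0307  0.1   ] [ 0.45   -0.0323  0.0062]
(205, 150) [0.653  0.1455 0.258 ] [0.6516 0.1444 0.2639]
(186, 220) [0.5125 0.2433 0.02  ] [0.5129 0.2452 0.0119]
(193, 137) [0.7073 0.1919 0.17  ] [0.7146 0.1977 0.1435]
(313, 162) [ 0.6559 -0.1079  0.095 ] [ 6.752e-01 -1.167e-01  6.000e-04]
```

View pics/c1.png

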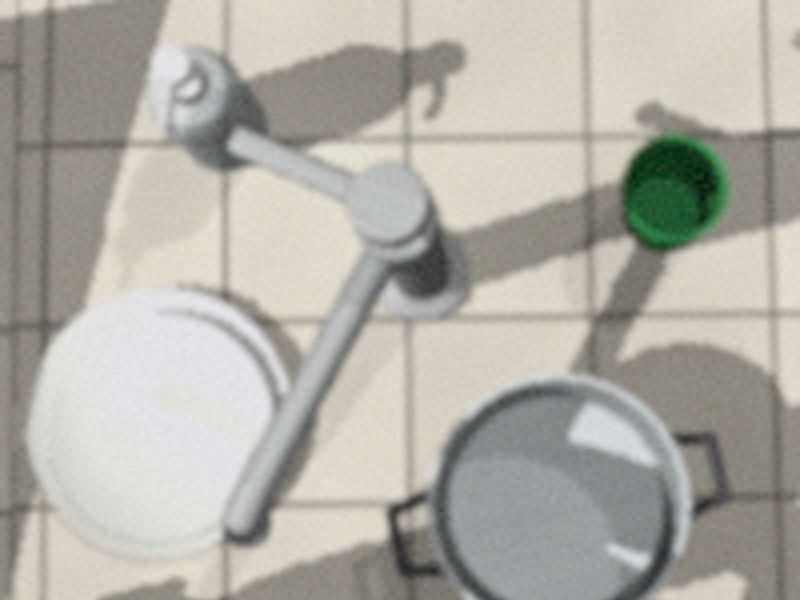

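```bash
cat >> h.py <<'E'
def cloud(s):
    h,w=s['d'].shape; u,v=np.meshgrid(np.arange(w),np.arange(h))
    q=cv2.undistortPoints(np.stack([u,v],-1).reshape(-1,1,2).astype(float),s['K'],s['D'])[:,0]
    r=np.c_[q[:,0],-q[:,1],-np.ones(len(q))]*s['d'].reshape(-1,1)
    P=r@s['T'][:3,:3].T+s['T'][:3,3]; return P[s['d'].ravel()>0]
def near(P,c,r,z0,z1): 
    return P[(np.hypot(P[:,0]-c[0],P[:,1]-c[1])<r)&(P[:,2]>z0)&(P[:,2]<z1)]
def circ(Q):
    from scipy.optimize import least_squares
    f=lambda x:np.hypot(Q[:,0]-x[0],Q[:,1]-x[1])-x[2]
    return least_squares(f,[*Q[:,:2].mean(0),.08],loss='soft_l1',f_scale=.003).x
E
cat > m.py <<'E'
from h import *
def measure(tag,ts='s0'):
    for t in (tag,ts):
        P=cloud(load(t)); 
        H=near(P,(.615,.06),.03,.262,.28); ax=(H[:,:2].max(0)+H[:,:2].min(0))/2 if len(H) else None
        rim=near(P,(.45,-.031),.1,.094,.106); print(t,'hub',ax,len(H),'rim',circ(rim),len(rim), rim[:,2].mean() if len(rim) else '')
        A=np.array([.6165,.061])
        for nm,z0,z1,r0,r1 in(('spout',.197,.22,.06,.17),('lever',.255,.272,.04,.09)):
            Q=near(P,A,r1,z0,z1); d=Q[:,:2]-A; Q=Q[np.hypot(*d.T)>r0]
            if len(Q): d=Q[:,:2]-A; a=np.arctan2(d[:,1],d[:,0]);print(nm,len(Q),'dir deg',np.degrees(np.median(a)),Q[:,2].mean())
if __name__=='__main__':
    measure('t0')
E
python3 m.py
python3 - <<'E'
from h import *
s=load('t0')
for n,uv,z in [('hub',(242.2,164.7),.27),('lev_end',(203.5,149.5),.264),('sp_a',(232.5,192.5),.211),('sp_b',(211.2,235),.211),('potL',(253,241),.1),('potR',(318,241),.1)]: print(n,atz(s,uv,z).round(4))
E
```

```text
t0 hub [0.61521444 0.06428747] 347 rim [ 0.45150102 -0.02965464  0.08241939] 354 0.09947487176440455
spout 456 dir deg 150.79147585086224 0.2084613106582332
lever 168 dir deg 68.32711990861759 0.2631426743411187
s0 hub [0.61049871 0.06388064] 158 rim [ 0.44636313 -0.0287375   0.08243817] 442 0.09873083399022543
spout 286 dir deg 154.11172780199 0.20721312734259859
lever 46 dir deg 70.01230041667814 0.26481837922517587
hub [0.6163 0.0622 0.27  ]
lev_end [0.6528 0.1477 0.264 ]
sp_a [0.5633 0.0904 0.211 ]
sp_b [0.4662 0.1399 0.211 ]
potL [0.4512 0.0515 0.1   ]
potR [ 0.4485 -0.1158  0.1   ]
```

Spout at 152.5° from world x, pot bearing about 209°, axis to pot centre 0.19 m (fits the description), so the spout needs about +57°. The lever points to about 69°. First move: shut fingers and go above the +y side of the tube.

Request:
servo_tool(increments=[21,-27,6,0,0,0,21,-27,6,0,0,0,21,-27,6,0,0,0,21,-27,6,0,0,0,21,-27,6,0,0,0,21,-27,6,0,0,0,21,-27,6,0,0,0,21,-27,6,0,0,0,21,-27,6,0,0,0,21,-27,6,0,0,0,21,-27,6,0,0,0,21,-27,6,0,0,0], gripper=-1)

```text
clock: 1.1
position: [0.5098, 0.1887, 0.3033]
tcp_rot: [0.688, -0.163, 0.162, -0.688]
wrist_force: [0.3, 0.2, 0.0]
grip_width: -0.0
```

Request:
servo_tool(increments=[0,0,0,0,0,0,0,0,0,0,0,0,0,0,0,0,0,0])

```text
clock: 1.35
position: [0.5087, 0.1904, 0.3027]
tcp_rot: [0.688, -0.163, 0.162, -0.688]
wrist_force: [0.1, -0.1, 0.0]
grip_width: -0.002
```

Request:
servo_tool(increments=[0,0,-20,0,0,0,0,0,-20,0,0,0,0,0,-20,0,0,0,0,0,-20,0,0,0,0,0,-20,0,0,0,0,0,-20,0,0,0,0,0,0,0,0,0,-4,-8,0,0,0,0,-4,-8,0,0,0,0,-4,-8,0,0,0,0,0,0,0,0,0,0])

```text
clock: 2.27
position: [0.4966, 0.1649, 0.1847]
tcp_rot: [-0.688, 0.162, -0.163, 0.688]
wrist_force: [-0.5, -0.1, 0.2]
grip_width: -0.004
```

Run:
```python
from h import *
snap('side','s1'); p=cv2.imread('pics/s1.png')[100:280,130:360]
cv2.imwrite('pics/c2.png',cv2.resize(p,None,fx=3,fy=3))
print(env.state()['position'],env.state()['wrist_force'])
```

```text
[0.49712455 0.16553428 0.18464018] [ 0.57121566 -0.87722327  0.26326888]
```

View pics/c2.png

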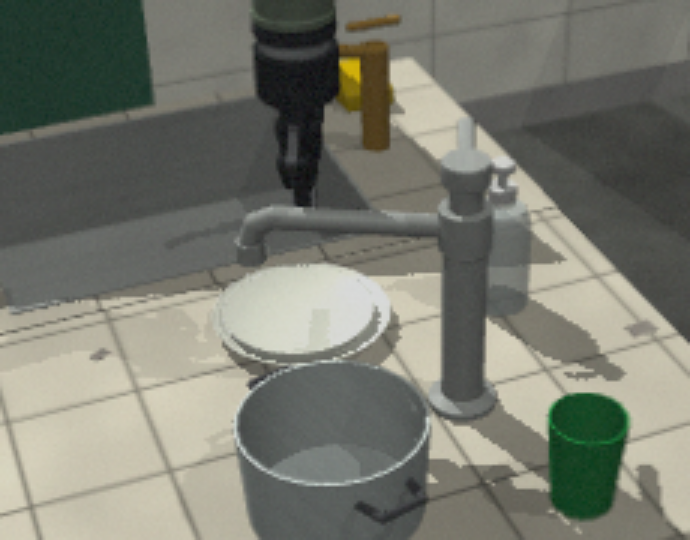

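The shut fingers are just behind the tube, at about (300,200) in the crop. Now the arc push, about 54°, then a look.

Request:
servo_tool(increments=[-6,-11,0,0,0,0.08,-6,-11,0,0,0,0.08,-5,-11,0,0,0,0.08,-5,-11,0,0,0,0.08,-3,-11,0,0,0,0.08,-3,-11,0,0,0,0.08,-1.5,-12,0,0,0,0.08,-1.5,-12,0,0,0,0.08,0.5,-12,0,0,0,0.08,0.5,-12,0,0,0,0.08,1,-6,0,0,0,0.04,0,0,0,0,0,0])

```text
clock: 3.32
position: [0.4685, 0.0454, 0.184]
tcp_rot: [0.695, 0.132, -0.131, -0.695]
wrist_force: [-0.5, -0.0, 0.1]
grip_width: -0.001
```

```bash
cat > look.py <<'E'
import sys
from m import *
k=sys.argv[1]
snap('top','t'+k); snap('side','s'+k); measure('t'+k,'s'+k)
p=cv2.imread(f'pics/t{k}.png')[115:295,145:345]
cv2.imwrite(f'pics/v{k}.png',cv2.resize(p,None,fx=3.3,fy=3.3,interpolation=cv2.INTER_CUBIC))
print(env.state()['position'],env.state()['wrist_force'],env.state()['tcp_rot'])
E
python3 look.py 2
```

```text
t2 hub [0.61436884 0.0642586 ] 346 rim [ 0.45149319 -0.02947207  0.08245744] 237 0.09931245529529889
spout 77 dir deg -163.41153802899362 0.20892576781749309
lever 170 dir deg 68.35764639852937 0.262938866272537
s2 hub [0.61215652 0.06415848] 159 rim [ 0.44639233 -0.02855861  0.08263719] 432 0.09873184820791527
spout 362 dir deg -162.40991302385885 0.20774263526194375
lever 47 dir deg 69.24099773311497 0.26482053664900834
[0.46869786 0.04622827 0.18388911] [-0.41782731  0.05974735 -0.34206776] [-0.69471801 -0.13212375  0.13098299  0.69480476]
```

View pics/v2.png

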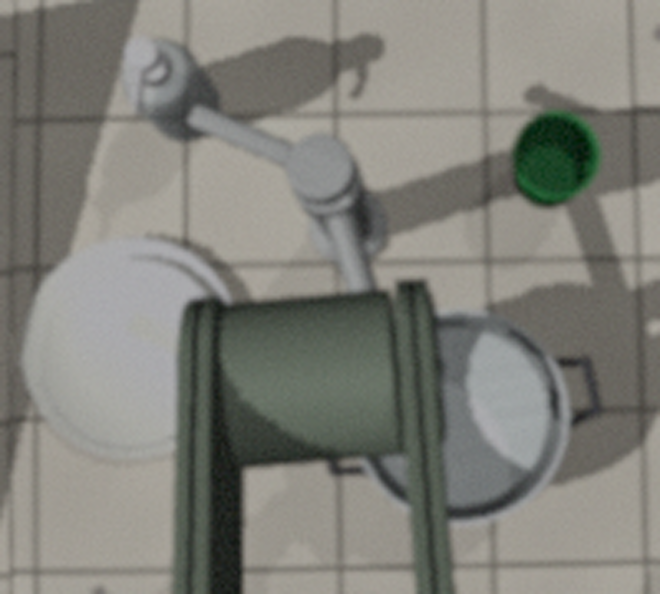

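The spout is at about 197°, and the fingers trail it by 10°. Another 12° or so is needed.

Request:
servo_tool(increments=[1,-6,0,0,0,0.04,1,-7,0,0,0,0.05,2,-7,0,0,0,0.05,2,-6,0,0,0,0.04,2,-5,0,0,0,0.03,0,0,0,0,0,0,0,0,0,0,0,0,0,0,0,0,0,0])

```text
clock: 4.08
position: [0.4764, 0.0157, 0.1835]
tcp_rot: [-0.677, -0.204, 0.204, 0.677]
wrist_force: [-0.8, 0.1, -0.8]
grip_width: 0.002
```

```bash
python3 look.py 3
```

```text
t3 hub [0.61429963 0.06414924] 347 rim [ 0.45145625 -0.02963124  0.08239094] 208 0.09918331760965429
spout 64 dir deg -150.5704485680743 0.2088449626228611
lever 167 dir deg 68.12384514100098 0.26320523842162347
s3 hub [0.61252363 0.06351166] 159 rim [ 0.44634629 -0.02868181  0.08262336] 399 0.09895492424340775
spout 349 dir deg -150.86622319343152 0.20803702790559656
lever 49 dir deg 69.57394174948736 0.2647252119706304
[0.47629781 0.01563034 0.18342733] [-0.09585283  0.79043277  0.45812317] [-0.67695055 -0.20435829  0.2041212   0.6769861 ]
```

The spout is at 209.2°, with the outlet computed about 11 mm from the pot centre. Backing off, rising and going to the lever's robot side.

Request:
servo_tool(increments=[-4,7,0,0,0,0,-4,7,0,0,0,0,-4,8,0,0,0,0,0,0,26,0,0,0,0,0,26,0,0,0,0,0,26,0,0,0,0,0,26,0,0,0,0,0,26,0,0,0,0,0,26,0,0,0,0,0,0,0,0,0])

```text
clock: 5.02
position: [0.4659, 0.0382, 0.3446]
tcp_rot: [0.678, 0.208, -0.201, -0.676]
wrist_force: [0.6, 0.6, 0.1]
grip_width: -0.004
```

Request:
servo_tool(increments=[17,14,0,0,0,-0.11,17,14,0,0,0,-0.11,17,14,0,0,0,-0.11,17,14,0,0,0,-0.11,17,14,0,0,0,-0.11,17,14,0,0,0,-0.11,17,14,0,0,0,-0.11,17,14,0,0,0,-0.11,0,0,0,0,0,0,0,0,0,0,0,0])

```text
clock: 5.85
position: [0.6, 0.1505, 0.3379]
tcp_rot: [0.7, -0.103, 0.102, -0.699]
wrist_force: [1.5, 0.8, -0.2]
grip_width: 0.001
```

```bash
python3 look.py 4
```

```text
t4 hub [0.61492707 0.06427234] 348 rim [ 0.45145228 -0.02967039  0.08235956] 349 0.09936119870466692
spout 453 dir deg -151.26751044941415 0.20855720488579638
lever 160 dir deg 68.05533153975726 0.2630892577542898
s4 hub [0.61149856 0.06445341] 159 rim [ 0.44634286 -0.02875372  0.08249462] 413 0.09874024912084652
spout 278 dir deg -149.8859444438401 0.2078425328692762
lever 49 dir deg 70.02206210060946 0.26457974662325934
[0.59937333 0.14940671 0.33892506] [ 1.10153699  0.37026193 -0.00441382] [ 0.69976495 -0.1034234   0.10259142 -0.69936229]
```

Request:
servo_tool(increments=[0,0,-20,0,0,0,0,0,-20,0,0,0,0,0,-20,0,0,0,0,0,-20,0,0,0,0,0,-15,0,0,0,0,0,-7,0,0,0,0,0,0,0,0,0,0,0,0,0,0,0])

```text
clock: 6.62
position: [0.6001, 0.1491, 0.2381]
tcp_rot: [-0.699, 0.103, -0.104, 0.7]
wrist_force: [1.2, 0.1, 0.7]
grip_width: -0.002
```

```bash
python3 look.py 5; python3 -c "
import cv2
p=cv2.imread('pics/s5.png')[80:280,160:380]
cv2.imwrite('pics/c5.png',cv2.resize(p,None,fx=3,fy=3))"
```

```text
t5 hub [0.61527524 0.06418726] 343 rim [ 0.45141483 -0.02959933  0.08238655] 344 0.09934956745937605
spout 453 dir deg -151.2906861032569 0.2087489192093913
lever 128 dir deg 68.1401202522547 0.26305621224944253
s5 hub [0.61191722 0.0640658 ] 157 rim [ 0.44636259 -0.02881455  0.08243142] 411 0.09882092047694704
spout 278 dir deg -149.63478087151054 0.20754047301756628
lever 83 dir deg 75.10527573296818 0.26446075618506965
[0.60075499 0.14928663 0.23896289] [-0.35533724  0.25907323  0.17733846] [-0.69910998  0.10256682 -0.10443279  0.69987075]
```

View pics/c5.png

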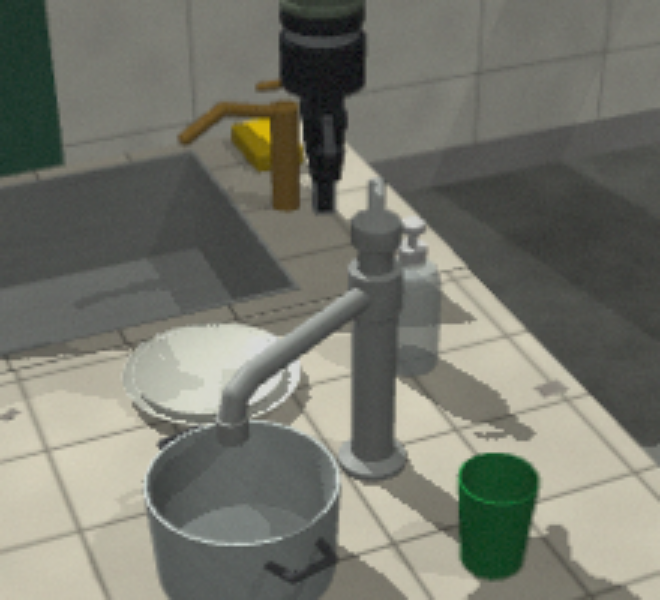

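The fingertip stands at (325,200) in the crop, on the robot side of the lever (377,195). The outlet is over the pot at (232,430). Pushing the lever clockwise.

Request:
servo_tool(increments=[7,-2,0,0,0,0,7,-2,0,0,0,0,6,-1.5,0,0,0,-0.08,6,-1.5,0,0,0,-0.08,6,-1.5,0,0,0,-0.08,6,-1.5,0,0,0,-0.08,6,-2.5,0,0,0,-0.08,6,-2.5,0,0,0,-0.08,5.5,-3,0,0,0,-0.08,5.5,-3,0,0,0,-0.08])

```text
clock: 7.55
position: [0.6619, 0.1281, 0.2376]
tcp_rot: [-0.631, 0.32, -0.319, 0.631]
wrist_force: [-1.7, -0.0, 0.5]
grip_width: -0.002
```

Request:
servo_tool(increments=[5,-4,0,0,0,-0.08,5,-4,0,0,0,-0.08,4,-5,0,0,0,-0.08,4,-5,0,0,0,-0.08,3,-5,0,0,0,-0.08,3,-5,0,0,0,-0.08,2,-6,0,0,0,-0.08,0,0,0,0,0,0])

```text
clock: 8.22
position: [0.6886, 0.0933, 0.2375]
tcp_rot: [-0.518, 0.481, -0.481, 0.519]
wrist_force: [-0.3, 0.3, 0.4]
grip_width: 0.003
```

```bash
python3 look.py 6
```

```text
t6 hub None 0 rim [ 0.45141182 -0.02965491  0.08240435] 268 0.09946140751798754
spout 448 dir deg -151.22674577839814 0.20853932006462075
lever 16 dir deg 17.50850797475267 0.26115419709021315
s6 hub [0.6168928  0.06326121] 166 rim [ 0.44632571 -0.02862867  0.08258644] 400 0.09891085205222455
spout 270 dir deg -150.00395369997486 0.2079374949726957
lever 127 dir deg 10.169329513009005 0.2636598869624186
[0.68774669 0.09390754 0.23738851] [-0.02744684 -0.08650557  0.62355656] [-0.51917965  0.47988395 -0.48012581  0.5192717 ]
```

View pics/s6.png

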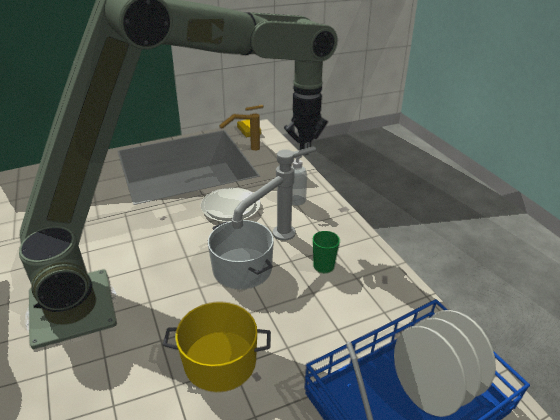

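Side view: the fingertip is at (305,140), the lever near (303,155) now at about 9° and the outlet over the pot. Creeping on to the stop while watching the force.

Request:
servo_tool(increments=[1,-4,0,0,0,-0.05,1,-4,0,0,0,-0.05,1,-4,0,0,0,-0.05,1,-4,0,0,0,-0.05,0.5,-4,0,0,0,-0.05,0,0,0,0,0,0])

```text
clock: 8.82
position: [0.6921, 0.0741, 0.2374]
tcp_rot: [0.455, -0.541, 0.541, -0.455]
wrist_force: [-0.2, -1.3, 0.2]
grip_width: -0.0
```

Request:
servo_tool(increments=[0,-3,0,0,0,-0.04,0,0,0,0,0,0])

```text
clock: 8.98
position: [0.692, 0.0714, 0.2375]
tcp_rot: [0.444, -0.55, 0.55, -0.445]
wrist_force: [-0.1, 0.7, -0.5]
grip_width: -0.004
```

```bash
python3 look.py 7
```

```text
t7 hub None 0 rim [ 0.45155356 -0.0295157   0.08246782] 217 0.09954972204169864
spout 328 dir deg -150.38596637005347 0.20876998537283822
lever 132 dir deg -7.209800026900281 0.2632473744538265
s7 hub [0.6162425  0.06274832] 169 rim [ 0.44627634 -0.02875737  0.08258847] 412 0.09881411076494842
spout 271 dir deg -149.85108688548905 0.20772231618848228
lever 136 dir deg -8.590313088445168 0.26368952378076466
[0.69165143 0.07137997 0.2374098 ] [-0.09761502 -0.11836315 -0.36636124] [ 0.44473432 -0.54975967  0.54982807 -0.44459508]
```

Request:
servo_tool(increments=[0,-3,0,0,0,-0.04,0,-3,0,0,0,-0.04,0,0,0,0,0,0])

```text
clock: 9.33
position: [0.6919, 0.0656, 0.2374]
tcp_rot: [-0.422, 0.567, -0.567, 0.422]
wrist_force: [0.4, 1.6, 0.1]
grip_width: 0.001
```

Request:
servo_tool(increments=[0,-3,0,0,0,-0.04,0,0,0,0,0,0])

```text
clock: 9.5
position: [0.6923, 0.0653, 0.2375]
tcp_rot: [-0.409, 0.577, -0.574, 0.412]
wrist_force: [1.9, 6.9, -1.3]
grip_width: -0.0
```

Request:
servo_tool(increments=[0,-3,0,0,0,-0.04,0,0,0,0,0,0])

```text
clock: 9.67
position: [0.6928, 0.065, 0.2376]
tcp_rot: [-0.396, 0.586, -0.581, 0.402]
wrist_force: [3.8, 13.9, -0.8]
grip_width: -0.001
```

The stop is reached: the position stays at y=0.065 while the force rises to 14 N. Backing off, rising and checking.

Request:
servo_tool(increments=[0,0,0,0,0,0,0,0,0,0,0,0,0,8,0,0,0,0,0,10,0,0,0,0,0,10,0,0,0,0,0,0,20,0,0,0,0,0,25,0,0,0,0,0,25,0,0,0,0,0,25,0,0,0,0,25,10,0,0,0,0,25,0,0,0,0,0,0,0,0,0,0])

```text
clock: 10.67
position: [0.6915, 0.1417, 0.3433]
tcp_rot: [-0.399, 0.584, -0.583, 0.401]
wrist_force: [-0.2, -0.4, -0.7]
grip_width: 0.005
```

Request:
servo_tool(increments=[-15,35,0,0,0,0,-15,35,0,0,0,0,-15,35,0,0,0,0,-15,35,0,0,0,0,0,0,0,0,0,0,0,0,0,0,0,0])

```text
clock: 11.17
position: [0.6305, 0.2791, 0.342]
tcp_rot: [0.4, -0.583, 0.583, -0.399]
wrist_force: [0.2, -0.8, 0.4]
grip_width: 0.006
```

```bash
python3 look.py 8
```

```text
t8 hub [0.61827729 0.06291128] 357 rim [ 0.45147782 -0.02958028  0.08240763] 344 0.09925720056417209
spout 451 dir deg -151.30174395641447 0.20860308807120823
lever 166 dir deg -12.245536932229891 0.263275158966547
s8 hub [0.61596455 0.06317243] 172 rim [ 0.44637492 -0.02865579  0.08254636] 400 0.09876367022473165
spout 277 dir deg -149.8973323289561 0.20755084910597948
lever 96 dir deg -15.620594888278037 0.2625313062933919
[0.63174207 0.27678843 0.34204637] [-0.39137907  0.44876712  0.11165017] [ 0.39907032 -0.5836275   0.58429141 -0.39840353]
```

View pics/v8.png

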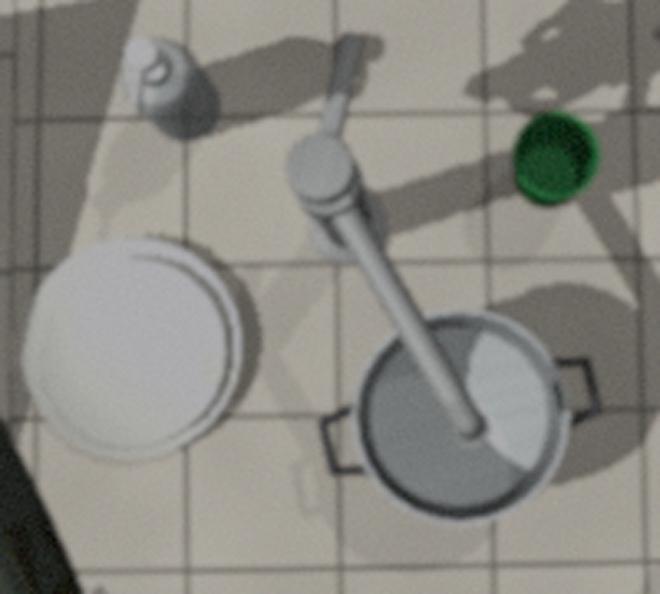

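The top view shows the lever at (345,70) pointing away, and the spout end at (470,428) over the pot centred at (462,415). Everything else stands where it was.

```bash
python3 -c "
from cell import workorder; print(workorder.close_job())"
```

```text
the job is handed in; nothing more can be done
None
```

I swung the spout about 57° until its outlet was over the grey aluminium pot, then pushed the lever clockwise to its stop. I then drew the arm clear and handed the job in at about 11.3 s on the robot clock.

- **Spout:** it rests at a world angle of about 209° to 210°. The outlet works out about 11 mm from the pot's centre, against the 45 mm allowed, and it did not move while I pushed the lever.
- **Lever:** it turned about 80° to 86° from its starting position. At the end the fingertip stopped moving while the force rose from 2 N to 14 N, so I take that as the stop. The lever's angle can't be read directly. The top and side cameras differed by about 3° on its final direction (-12° and -16°).
- **Everything else:** the pot's rim measured within 1 mm of its starting position. The plates, cup and soap bottle look unmoved in the last picture, but I did not measure them. The yellow pot was left alone.

The two cameras disagreed by about 5 mm on the pot's centre, which is well inside the tolerance. No check failed.

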